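# Hold a stone seal pressed into the corner of its stamping guide

### The job

Pick up the green stone seal and stand it on the red card of the stamping board, upright and square, in the inner corner of the dark L-shaped guide, its long side along the fence and its short side along the stop. Push it diagonally so that it is pressed firmly down on the card and firmly against both the fence and the stop at once, and finish there: keep gripping and pushing, do not let go. Leave the cream seal, the yellow paint jar and the metal water tin where they stand.

Things in the scene. Friction and masses are not known exactly. Their poses are not given: they have to be found in the camera images.
- seal_center (a point): Green stone seal, an upright rectangular block, 30 mm (its x) by 44 mm (its y) by 80 mm tall (its z, up), plus a small 4 mm crown on top; about 0.2 to 0.4 kg, with a red band round its foot. Starts upright on the table. This point is its centre, 40 mm above its foot. It can be gripped across the 30 mm or the 44 mm. Being turned by half a turn makes no difference.
- seal2_center (a point): Cream stone seal of the same shape and size as the green one; leave it alone. This point is its centre, 40 mm above its foot. The two seals may stand in each other's places.
- corner (a point): Inner corner of the L-shaped guide at the height of the card's top face, which is 14 mm above the table. Its axes are those of the stamping board (fixed to the table, 240 x 220 mm, turned a little to either side; z up). The guide stands 22 mm above the card. The card reaches 145 mm from the corner towards -x and 142 mm towards -y, so the space on those sides is open.
- seat (a point): Point on the card's top face where the middle of the seal's foot stands when the seal sits fully in the corner: 15 mm (-x) and 22 mm (-y) from the inner corner. Axes as the stamping board's; the seated seal's axes are parallel to them (either way round).
- fence: Dark, slippery plastic fence of the guide, the far arm, rigidly fixed to the board: 14 mm thick, 144 mm long along the board's y, 22 mm tall. Its inner face looks towards the board's -x; to press the seal's 44 mm side on it, push towards the board's +x. Origin: centre of its underside, at the card's top face.
- stop: Dark, slippery plastic stop of the guide, the left arm, rigidly fixed to the board at right angles to the fence: 90 mm long along the board's x, 14 mm thick, 22 mm tall. Its inner face looks towards the board's -y; to press the seal's 30 mm side on it, push towards the board's +y. Origin: centre of its underside, at the card's top face.
- card: Red card, 190 x 185 x 2 mm, laminated, glossy and slippery (friction about 0.12), fixed flat and rigid on the stamping board. Its top face is 14 mm above the table. Origin: centre of its underside, 12 mm above the table.
- jar: Yellow paint jar with a black cap, 42 mm across, 58 mm tall; leave it alone. Origin: centre of its underside.
- tin: Open round metal water tin, 110 mm across, 60 mm tall; leave it alone. Origin: centre of its underside.
There are look-alikes about, which are no part of the job. What is shaped like the part that bears seal_center but pink is not meant.

How it is judged:
By the outcome, as a careful person would: the job done as asked, in the order asked, and still so for the second after the job is handed in, while the arm keeps its last pose, push and grip.
It also fails if it takes over 51 s, if anything falls off the work surface, if the arm or the gripper's body presses on something with over 40 N, if the wrist force passes 120 N, or if a joint passes its speed limit or range.

### The arm

A 6-joint arm with a two-finger parallel gripper is mounted at the origin on the work surface. World frame = base frame: x ahead of the robot, y to its left, z up, the work surface at z = 0. Lengths are in mm, angles in rad, forces in N, time in s.
With the tool pointing down it reaches from about 350 to 975 mm from the base axis. Payload 4.9 kg.
Tool frame: the origin (TCP) lies on the centre line of the jaws, within the pads' length; the fingertips stand 19 mm ahead of it and the grasp point (between the pads) is the TCP; z points along the fingers, y is the line along which they close (so a half turn about z gives the same grasp; the last joint's range is limited). The gripper opens to 85 mm and grips with 20 to 120 N. Pads are 22 mm wide; open, the fingers measure 114 mm over their backs; the gripper's body (76 mm by 85 mm) begins 54 mm behind the grasp point. The pads swing forward as they close: fully open they stand 13 mm farther back than shut.
Start: joints at [-1.407, 0.053, 1.613, -0, 1.476, -0.119], TCP at [174.399, -600.156, 250.304] pointing down, gripper open.
Joint ranges: [-3.01, 3.01], [-1.01, 2.22], [0.06, 2.58], [-1.02, 4.17], [0.09, 2.62], [-3.14, 3.14]. Speed limits (rad/s): [2.57, 2.57, 3.14, 3.14, 3.14, 3.14].

### API

Orientations are given as a rotation vector (axis times angle).
In Python, from workcell import status, eyes, job gives the robot as it stands. The module is installed in compiled form; this text tells all that it offers.
- The arm moves only by the shell command python3 -m pendant 'ROWS' [OPENING]. ROWS is text: rows parted by semicolons, each of 6 numbers parted by spaces: the shift along the world's x, y, z in mm, then the turn, a rotation vector about the world's x, y, z in degrees. In form: x y z wx wy wz; .... A call has 1 to 12 rows; each row is the pose to reach, as a shift and turn from the pose commanded when the call began; what a row does not reach only later rows make up. A row lasts 1/8 s, in which the tool goes at most 62.5 mm and 10.7 degrees, less where a joint would pass 70% of its speed; a pose out of reach is approached as far as the arm can. A call with a gripper value outside its range is refused whole. OPENING is the finger opening in mm, from 0 to 85.4, set as the call begins (- or left out, the last holds). The fingers move at their own pace and stop on an object; the grip force is fixed at half the most. Time passes only in rows, so rows that repeat a pose let the fingers close. It gives the time, the measured TCP pose, the force, the opening and the grip force at its end, in the units of the state.
- status.get_state(): the state, without advancing time (a new reading comes with each control period).
- eyes.read_camera(name): name is "scene" or "side" or "wrist"; returns a dict with "frame" (420x560x3 uint8, red, green, blue), "z_map" (420x560 float32, mm along the optical axis (not along the pixel's ray), 0 where there is no reading), "vertical_fov" (degrees; the focal length in pixels is half the picture's height over the tangent of half this angle, whatever the lens; pixels are square), "cx", "cy" (the principal point, pixels), "k1" (the pictures are not rectified: a ray, as slopes to the right and down, at radius r is drawn at 1 + k1 r^2 times it, then the intrinsics apply), "world_to_cam" (4x4, takes a point from world to camera coordinates); the wrist camera has in their place "tool_from_camera" (4x4, takes a point from camera to tool coordinates, whose origin is the TCP and whose axes are the flange's). Camera axes: x right, y down, z forward; pixel columns grow to the right and rows downward; lengths in mm; the calibration is good to about 2 mm. A picture is of the moment at which its call begins: read the wrist's pose just before it.
- job.hand_in(): hands the job in; it is judged then, once.
The state is a dict: "time_s": time; "joint_positions": joint angles; "dq": joint speeds; "effort": joint torques, N m; "eef_pos": TCP position; "orientation": TCP orientation; "ft_force": force on the tool from outside, world axes, zero at the start; "ft_torque": the same for the moment, N m; "opening": opening from 0.0 (shut) to 1.0 (fully open); "grip_force": force on a finger pad.
Only numpy, scipy, OpenCV 4.12 (cv2) and the standard library are available. Lean on these libraries where they do the work, as an engineer would, in place of code of your own. Each camera call takes 0.05 s, during which the arm holds its last target. There are 200 camera calls.

## Working session

There is one attempt and no reset: what is moved stays moved. The work goes in short steps, Python scripts to look and compute and a shell command to move; the robot and the scene stay as the last step left them, time stands still between calls to the robot, and variables do not carry over. Pictures are saved under pics/ and viewed, at most 10 in all, crops included, and the job is handed in when it is done.

```bash
mkdir -p pics
cat > h.py <<'E'
import numpy as np, cv2, pickle
from scipy.spatial.transform import Rotation as R
from workcell import status, eyes, job
def grab(name):
    s=status.get_state(); c=eyes.read_camera(name); f=210/np.tan(np.radians(c['vertical_fov'])/2)
    if name=='wrist':
        T=np.eye(4); T[:3,:3]=R.from_rotvec(s['orientation']).as_matrix(); T[:3,3]=s['eef_pos']
        M=T@np.array(c['tool_from_camera'])
    else: M=np.linalg.inv(np.array(c['world_to_cam']))
    K=np.array([[f,0,c['cx']],[0,f,c['cy']],[0,0,1]])
    return dict(im=c['frame'][:,:,::-1].copy(),z=c['z_map'],K=K,k1=c['k1'],M=M)
def slopes(c,uv):
    uv=np.asarray(uv,float).reshape(-1,1,2)
    return cv2.undistortPoints(uv,c['K'],np.array([c['k1'],0,0,0,0])).reshape(-1,2)
def plane(c,uv,h):
    s=slopes(c,uv); d=np.c_[s,np.ones(len(s))]@c['M'][:3,:3].T; o=c['M'][:3,3]
    return o+d*((h-o[2])/d[:,2])[:,None]
def deproj(c,uv):
    uv=np.asarray(uv); z=c['z'][uv[:,1],uv[:,0]]; s=slopes(c,uv)
    return (np.c_[s,np.ones(len(s))]*z[:,None])@c['M'][:3,:3].T+c['M'][:3,3]
E
python3 - <<'E'
from h import *
for n in('scene','side'):
    c=grab(n); cv2.imwrite(f'pics/{n}0.png',c['im']); pickle.dump(c,open(n+'.pkl','wb')); print(n,c['M'][:3,3].round(),c['M'][:3,2].round(2),c['k1'])
print(status.get_state())
E
```

```text
scene [1234. -378.  632.] [-0.65  0.48 -0.58] 0.008366773381911876
side [ 482. -465.  558.] [ 0.18  0.72 -0.67] -0.01774169211739532
{'time_s': 0.1, 'joint_positions': array([-1.40700921e+00,  5.32869292e-02,  1.61414839e+00,  2.37449884e-05,
        1.47602200e+00, -1.18994327e-01]), 'dq': array([ 0.00062029, -0.00124441, -0.00432782,  0.00082179,  0.000938  ,
       -0.00041869]), 'effort': array([ 1.81000596e-03, -3.94903886e+01, -3.71360528e+01,  5.57998465e-05,
        3.92550370e-03, -3.09730012e-05]), 'eef_pos': array([ 174.31503396, -599.64743975,  249.19331744]), 'orientation': array([-3.10839700e+00, -4.42447224e-01,  2.84584096e-05]), 'ft_force': array([ 0.34783901, -1.25216632, -0.28775214]), 'ft_torque': array([-0.00453758,  0.02685381, -0.01864417]), 'grip_force': 0.0, 'opening': 0.997931436951651}
```

View pics/scene0.png

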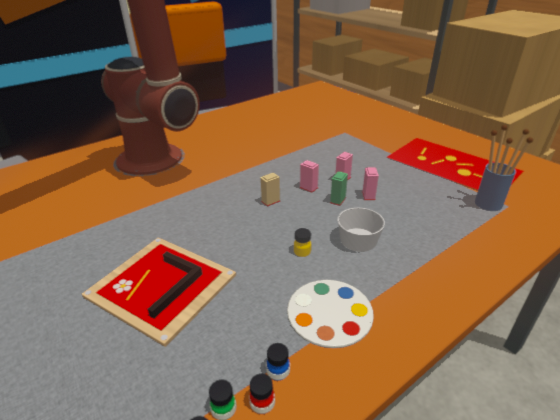

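View pics/side0.png

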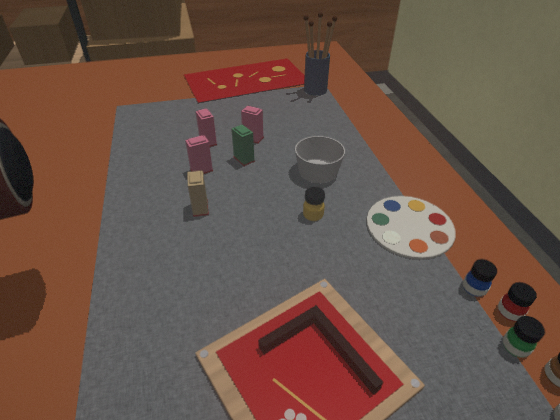

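The scene view shows one green seal at (339,188), with pink look-alikes at (310,176), (344,166) and (370,184), and the cream seal at (270,189). In the side view, green is at (243,145), pinks at (199,155), (206,128) and (252,124), and cream at (198,193). Only the green one fits. The board with its dark L has its inner corner near scene (193,272) and side (316,317).

Run:
```python
from h import *
def rect(P):
    r=cv2.minAreaRect(P[:,:2].astype(np.float32)); return np.round(r[0],1),np.round(r[1],1),round(r[2],1)
for n in('scene','side'):
    c=pickle.load(open(n+'.pkl','rb')); hsv=cv2.cvtColor(c['im'],cv2.COLOR_BGR2HSV)
    H,S,V=[hsv[:,:,i] for i in range(3)]
    box={'scene':(315,160,362,215),'side':(222,115,265,175)}[n]
    bx=np.zeros(H.shape,bool); bx[box[1]:box[3],box[0]:box[2]]=1
    m=bx&(H>45)&(H<90)&(S>60)
    uv=np.argwhere(m)[:,::-1]; P=deproj(c,uv); 
    zt=np.percentile(P[:,2],95); print(n,'green n',len(uv),'z pct',np.percentile(P[:,2],[2,50,90,98]).round(1))
    print(' all xy pct',np.percentile(P[:,:2],[2,50,98],axis=0).round(1).tolist())
    top=P[(P[:,2]>75)]; print(' top',rect(top),len(top), 'all',rect(P[P[:,2]>15]))
    bb={'scene':(120,240,215,330),'side':(240,300,390,400)}[n]
    bx[:]=0; bx[bb[1]:bb[3],bb[0]:bb[2]]=1
    d=bx&(V<75); uv=np.argwhere(d)[:,::-1]; P=deproj(c,uv); print(' dark z',np.percentile(P[:,2],[5,50,80,95]).round(1))
    T=P[(P[:,2]>32)&(P[:,2]<42)]; print(' L top rect',rect(T),len(T))
    np.save(n+'_L.npy',T)
    # other objects
    for nm,b in {'scene':dict(cream=(258,172,283,206),jar=(292,228,314,256)),'side':dict(cream=(186,170,210,216),jar=(302,187,327,220))}[n].items():
        q=np.argwhere(np.ones((b[3]-b[1],b[2]-b[0])))[:,::-1]+[b[0],b[1]]; P=deproj(c,q); P=P[P[:,2]>10]; print(' ',nm,np.median(P,0).round())
# crop for confirmation
c=pickle.load(open('scene.pkl','rb'));s=pickle.load(open('side.pkl','rb'))
a=cv2.resize(c['im'][150:220,255:385],None,fx=3,fy=3);b=cv2.resize(s['im'][95:225,180:270],None,fx=3,fy=3)
o=np.zeros((390,670,3),np.uint8);o[:210,:390]=a;o[:,395:665]=b;cv2.imwrite('pics/crop.png',o)
```

```text
scene green n 393 z pct [ 8.8 54.4 82.8 84.8]
 all xy pct [[570.1, 289.5], [590.6, 299.1], [602.6, 331.2]]
 top (array([893.3, -31.4]), array([ 36.3, 971.8]), 42.4) 109 all (array([893.3, -31.3]), array([ 37.1, 971.8]), 42.3)
 dark z [19.  33.5 35.9 37. ]
 L top rect (array([ 598.1, -218.5]), array([103.6, 140.7]), 21.0) 515
  cream [478. 157.  53.]
  jar [694.  88.  43.]
side green n 164 z pct [13.5 81.1 84.1 85. ]
 all xy pct [[562.2, 287.1], [578.7, 301.3], [599.0, 325.1]]
 top (array([543. , -69.5]), array([798.5,  43.2]), 84.3) 129 all (array([543. , -69.5]), array([798.5,  43.2]), 84.3)
 dark z [17.4 34.8 36.2 37.1]
 L top rect (array([ 596.5, -220.8]), array([104.1, 144.4]), 20.7) 1535
  cream [466. 141.  62.]
  jar [681.  81.  46.]
```

View pics/crop.png

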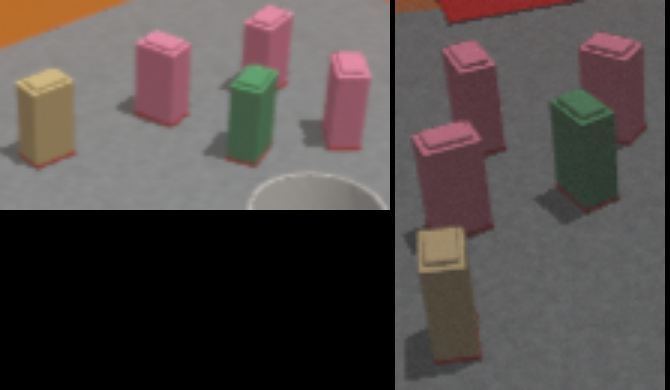

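The crop confirms it: the only green seal stands among three pinks (one close behind it, one each side), and the cream one is well apart. The L top measures 104 x 144 mm at z ≈ 36, as it must be. Now I'll move above the green seal.

```bash
python3 -m pendant '30 60 30 0 0 0;60 120 50 0 0 0;95 180 50 0 0 0;125 235 50 0 0 0;155 290 50 0 0 0;185 345 50 0 0 0;215 400 50 0 0 0;245 455 50 0 0 0;270 510 50 0 0 0;295 565 50 0 0 0;315 625 50 0 0 0;335 680 50 0 0 0' && python3 -m pendant '15 60 0 0 0 0;25 120 0 0 0 0;35 180 0 0 0 0;35 200 0 0 0 0;35 200 0 0 0 0;35 200 0 0 0 0'
python3 - <<'E'
from h import *
c=grab('wrist'); pickle.dump(c,open('w1.pkl','wb')); cv2.imwrite('pics/w1.png',c['im']); s=status.get_state()
print(s['time_s'],s['eef_pos'],R.from_rotvec(s['orientation']).as_matrix().round(3),s['joint_positions'].round(2)); print(c['M'].round(2))
E
```

```text
time_s: 1.6
eef_pos: [503.5, 65.2, 300.0]
orientation: [3.11, 0.443, -0.0]
ft_force: [0.2, 0.7, -0.2]
opening: 1.001
grip_force: 0.0
time_s: 2.35
eef_pos: [538.3, 261.7, 300.1]
orientation: [3.11, 0.44, -0.001]
ft_force: [0.2, 0.1, 0.1]
opening: 0.998
grip_force: 0.0
2.4 [538.39022977 261.5283192  300.36165303] [[ 0.961  0.277  0.   ]
 [ 0.277 -0.961 -0.   ]
 [-0.     0.    -1.   ]] [ 0.33 -0.03  1.62 -0.    1.56  1.62]
[[ 2.8000e-01 -9.2000e-01 -2.8000e-01  6.0910e+02]
 [-9.6000e-01 -2.7000e-01 -8.0000e-02  2.8255e+02]
 [ 0.0000e+00  2.9000e-01 -9.6000e-01  4.2409e+02]
 [ 0.0000e+00  0.0000e+00  0.0000e+00  1.0000e+00]]
```

View pics/w1.png

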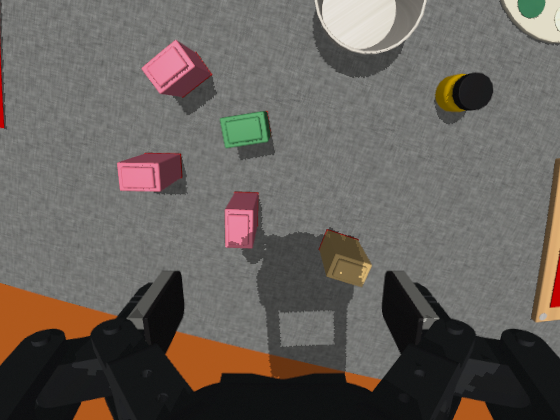

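The wrist view shows the green seal's top at (245,130), pinks at (170,68), (140,177) and (240,220), and cream at (352,270).

Run:
```python
from h import *
c=pickle.load(open('w1.pkl','rb')); hsv=cv2.cvtColor(c['im'],cv2.COLOR_BGR2HSV); H,S,V=[hsv[:,:,i] for i in range(3)]
def comp(m):
    n,l,st,ce=cv2.connectedComponentsWithStats(m.astype(np.uint8)); return [(l==i) for i in range(1,n) if st[i,4]>250]
g=(H>45)&(H<90)&(S>60); g[:90]=0; g[160:]=0
for nm,mm in (('green',g),('pink',(H>160)&(H<178)&(S>60)&(S<200))):
  for k in comp(mm):
    uv=np.argwhere(k)[:,::-1]; P=deproj(c,uv); t=(P[:,2]>76); q=uv[t]
    W=plane(c,q,80)[:,:2].astype(np.float32); r=cv2.minAreaRect(W)
    print(nm,uv.mean(0).round(),'ztop',np.percentile(P[t,2],[10,50,95]).round(1),np.round(r[0],1),np.round(r[1],1),round(r[2],1))
# triangulate green top centre from wrist & side/scene
def tri(c1,u1,c2,u2):
    o=[];D=[]
    for c_,u in((c1,u1),(c2,u2)):
        s=slopes(c_,[u])[0]; d=c_['M'][:3,:3]@[*s,1]; D.append(d/np.linalg.norm(d)); o.append(c_['M'][:3,3])
    t=np.linalg.lstsq(np.c_[D[0],-D[1]],o[1]-o[0],rcond=None)[0]; a=o[0]+t[0]*D[0]; b=o[1]+t[1]*D[1]; return ((a+b)/2).round(1),np.linalg.norm(a-b).round(1)
s=pickle.load(open('scene.pkl','rb')); d=pickle.load(open('side.pkl','rb'))
print(tri(c,(243.5,130),s,(339.7,176.3)),tri(c,(243.5,130),d,(242.5,130.3)))
```

```text
green [245. 129.] ztop [79.7 83.2 85.4] [581.3 314.1] [29.3 43.8] 24.6
pink [175.  70.] ztop [79.6 83.3 85.5] [615.9 392.4] [42.1 47.5] 51.2
pink [148. 172.] ztop [79.5 83.3 85.4] [510.2 404.6] [35.1 50.5] 15.9
pink [241. 220.] ztop [79.5 83.2 85.2] [487.7 295.4] [59.7 29.8] 12.6
(array([580.4, 314.2,  78.2]), np.float64(0.3)) (array([581.6, 314.2,  77.1]), np.float64(2.5))
```

Green centre (581,314), top 80 mm, 29 x 44 mm, yaw 24.6°, all as they should be. I'll grip across the 44 mm, which needs a +8.5° turn. The neighbouring pinks are clear of the fingers.

```bash
python3 -m pendant '20 25 -50 0 0 4;43 52 -110 0 0 8.5;43 52 -140 0 0 8.5;43 52 -140 0 0 8.5;43 52 -140 0 0 8.5' 70; python3 -c "
from h import *
s=status.get_state();m=R.from_rotvec(s['orientation']).as_matrix();print(s['eef_pos'],m[:,1].round(3),np.degrees(np.arctan2(m[1,1],m[0,1]))+180)"
```

```text
time_s: 3.02
eef_pos: [582.4, 314.4, 162.6]
orientation: [-3.069, -0.67, -0.004]
ft_force: [-0.7, -0.2, 0.5]
opening: 0.823
grip_force: 0.0
[582.35639995 314.38190834 162.58657161] [ 0.417 -0.909  0.   ] 114.62310615796694
```

```bash
python3 -m pendant '-1 0 -40 0 0 0;-1 0 -80 0 0 0;-1 0 -105 0 0 0;-1 0 -110 0 0 0;-1 0 -110 0 0 0;-1 0 -110 0 0 0' && python3 -m pendant '0 0 0 0 0 0;0 0 0 0 0 0;0 0 0 0 0 0;0 0 0 0 0 0;0 0 0 0 0 0;0 0 0 0 0 0' 30
```

```text
time_s: 3.78
eef_pos: [582.0, 315.6, 53.1]
orientation: [-3.068, -0.672, -0.007]
ft_force: [-0.8, -0.3, 0.3]
opening: 0.82
grip_force: 0.0
time_s: 4.53
eef_pos: [581.3, 315.3, 51.7]
orientation: [-3.069, -0.672, -0.003]
ft_force: [-0.7, -2.0, 5.1]
opening: 0.509
grip_force: 62.0
```

```bash
python3 -m pendant '0 0 40 0 0 0;0 0 80 0 0 0;0 0 120 0 0 0;0 -30 160 0 0 0;-5 -80 190 0 0 -1;-10 -135 200 0 0 -2;-15 -190 200 0 0 -3.6;-20 -245 200 0 0 -3.6;-25 -300 200 0 0 -3.6;-30 -355 200 0 0 -3.6;-35 -410 200 0 0 -3.6;-40 -465 200 0 0 -3.6' && python3 -m pendant '0 -50 0 0 0 0;0 -80 0 0 0 0;0 -80 0 0 0 0;0 -80 0 0 0 0;0 -80 0 0 0 0'
python3 - <<'E'
from h import *
c=grab('wrist'); pickle.dump(c,open('w2.pkl','wb')); cv2.imwrite('pics/w2.png',c['im']); s=status.get_state()
m=R.from_rotvec(s['orientation']).as_matrix();print(s['eef_pos'],np.degrees(np.arctan2(m[1,1],m[0,1]))+180,s['ft_force'],s['joint_positions'])
E
```

```text
time_s: 6.02
eef_pos: [539.2, -151.1, 248.7]
orientation: [-3.087, -0.575, 0.003]
ft_force: [1.2, 0.1, -2.8]
opening: 0.509
grip_force: 62.0
time_s: 6.65
eef_pos: [540.2, -228.7, 249.8]
orientation: [-3.087, -0.577, 0.001]
ft_force: [-0.2, -0.8, -3.2]
opening: 0.51
grip_force: 62.4
[ 540.3361115  -228.74683758  249.98493115] 111.18765498489222 [ 0.16459828  0.33589755 -3.38042618] [-5.27359839e-01 -3.69183396e-02  1.70355531e+00  2.20208171e-04
  1.47557634e+00  6.73621076e-01]
```

View pics/w2.png

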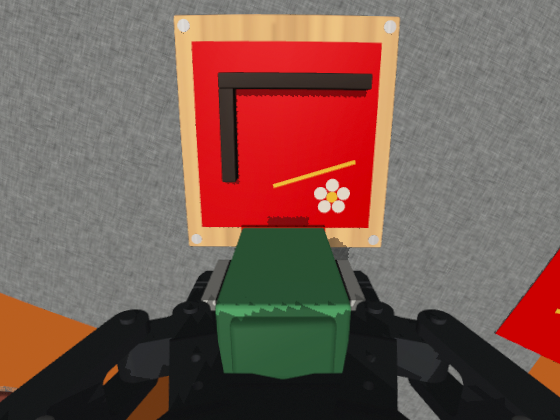

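The seal is held upright (pads at (215,285) and (350,285)). The L's inner corner is near (236,89).

Run:
```python
from h import *
c=pickle.load(open('w2.pkl','rb')); hsv=cv2.cvtColor(c['im'],cv2.COLOR_BGR2HSV); V=hsv[:,:,2]
m=np.zeros(V.shape,bool); m[60:190,205:380]=(V<75)[60:190,205:380]
uv=np.argwhere(m)[:,::-1]; P=deproj(c,uv); print('dark z',np.percentile(P[:,2],[5,50,90]).round(1))
k=P[:,2]>32; uv=uv[k]; W=plane(c,uv,36)[:,:2]
def fit(W):
    r=cv2.minAreaRect(W.astype(np.float32)); b=cv2.boxPoints(r); a=np.radians(r[2] if r[2]<45 else r[2]-90)
    X=np.array([np.cos(a),np.sin(a)]);Y=np.array([-X[1],X[0]]); x=W@X;y=W@Y
    # robust edges: inner faces
    x1,y1=x.max(),y.max(); x0,y0=x.min(),y.min()
    st=(x<x1-30); fe=(y<y1-30)
    xi=np.percentile(x[fe],.5); yi=np.percentile(y[st],.5)
    print('yaw',np.degrees(a).round(2),'size',(x1-x0).round(1),(y1-y0).round(1),'thick',(x1-xi).round(1),(y1-yi).round(1),'inner',(xi*X+yi*Y).round(1))
fit(W)
for n in('scene','side'): fit(np.load(n+'_L.npy')[:,:2])
# yaw from card: red rect at z=14
H,S=hsv[:,:,0],hsv[:,:,1]
r=((H<6)|(H>174))&(S>150)&(V>120); r[:,:185]=0; r[230:]=0; r[:,388:]=0
q=np.argwhere(r)[:,::-1]; b=cv2.minAreaRect(plane(c,q,14)[:,:2].astype(np.float32)); print('card',b, np.median(deproj(c,q)[:,2]))
# seal foot tilt check: lower front edge depth points on green
g=(H>45)&(H<90)&(S>60); q=np.argwhere(g)[:,::-1]; P=deproj(c,q); 
M=np.c_[P[:,:2]-[540.3,-228.7],P[:,2]]; a=np.radians(21); X=M[:,0]*np.cos(a)+M[:,1]*np.sin(a)
f=(P[:,2]<265)&(P[:,2]>190); print('front face x vs z',np.polyfit(P[f,2],X[f],1),'z rng',np.percentile(P[:,2],[1,99]),np.percentile(X,[1,99]))
```

```text
dark z [26.6 36.3 37.4]
yaw 21.16 size 102.2 142.7 thick 14.1 14.1 inner [ 610.7 -151.3]
yaw 21.05 size 103.6 140.7 thick 13.5 11.8 inner [ 612.8 -150.2]
yaw 20.72 size 104.1 144.4 thick 14.8 14.6 inner [ 611.  -153.7]
card ((581.5685424804688, -215.2744140625), (192.1767120361328, 185.17611694335938), 20.850872039794922) 14.372022645537243
front face x vs z [-9.88412040e-04  1.46094233e+01] z rng [207.87200026 304.38241605] [-9.71843636 15.12569463]
```

Corner ≈ (611,-151.5), yaw 21°, card z 14.4, all consistent across views. Next I'll go 20 mm short of the seat in both directions.

```bash
python3 -m pendant '25 12 -40 0 0 -0.2;53 25 -80 0 0 -0.2;53 25 -120 0 0 -0.2;53 25 -155 0 0 -0.2;53 25 -172 0 0 -0.2;53 25 -175 0 0 -0.2;53 25 -175 0 0 -0.2;53 25 -175 0 0 -0.2' && python3 -m pendant '0 0 -4 0 0 0;0 0 -7 0 0 0;0 0 -8 0 0 0;0 0 -8 0 0 0;0 0 -8 0 0 0'
```

```text
time_s: 7.7
eef_pos: [594.5, -205.5, 77.5]
orientation: [3.087, 0.569, 0.004]
ft_force: [0.1, 0.3, -2.8]
opening: 0.509
grip_force: 62.3
time_s: 8.32
eef_pos: [593.4, -204.9, 67.4]
orientation: [3.089, 0.57, 0.0]
ft_force: [-0.6, -0.5, -3.0]
opening: 0.507
grip_force: 62.3
```

```bash
python3 -m pendant '0 0 -1 0 0 0;0 0 -2 0 0 0;0 0 -2.5 0 0 0;0 0 -2.5 0 0 0;0 0 -2.5 0 0 0'
python3 - <<'E'
from h import *
s=status.get_state(); m=R.from_rotvec(s['orientation']).as_matrix();print(s['eef_pos'],m.round(4).tolist(),np.degrees(np.arctan2(m[1,1],m[0,1]))+180,s['ft_force'],s['ft_torque'])
E
```

```text
time_s: 8.95
eef_pos: [593.9, -205.1, 65.8]
orientation: [3.089, 0.57, 0.002]
ft_force: [-1.3, -0.2, 4.6]
opening: 0.513
grip_force: 63.1
[ 593.87042924 -205.1287198    65.77734051] [[0.9342, 0.3568, 0.0012], [0.3568, -0.9342, -0.0005], [0.001, 0.0009, -1.0]] 110.90352709457449 [-1.27527357 -0.22369761  4.59713844] [0.20774493 0.16752945 0.03308589]
```

```bash
python3 -m pendant '3 6 0 0 0 0;6 13 0 0 0 0;9 19 0 0 0 0;10 22 0 0 0 0;10.4 23 0 0 0 0;10.4 23 0 0 0 0;10.4 23 0 0 0 0' && python3 -m pendant '0.6 1.3 0 0 0 0;1.2 2.6 0 0 0 0;1.7 3.9 0 0 0 0;2.3 5.2 0 0 0 0;2.3 5.2 0 0 0 0;2.3 5.2 0 0 0 0'
cat > st.py <<'E'
from h import *
s=status.get_state(); m=R.from_rotvec(s['orientation']).as_matrix();a=np.radians(21);X=np.array([np.cos(a),np.sin(a)]);Y=np.array([-X[1],X[0]])
d=s['eef_pos'][:2]-[604.9,-177.4]; f=s['ft_force']
print('seat err X,Y',(d@X).round(2),(d@Y).round(2),'z',s['eef_pos'][2].round(2),'F X,Y,z',(f[:2]@X).round(1),(f[:2]@Y).round(1),f[2].round(1),'yaw',np.degrees(np.arctan2(m[1,1],m[0,1]))+90,'tilt',m[:2,2].round(4),'tq',s['ft_torque'].round(2),s['grip_force'],s['opening'])
E
python3 st.py
```

```text
time_s: 9.82
eef_pos: [604.7, -181.8, 65.8]
orientation: [3.088, 0.57, 0.003]
ft_force: [-0.5, -0.9, 5.3]
opening: 0.511
grip_force: 63.1
time_s: 10.58
eef_pos: [606.4, -177.5, 65.8]
orientation: [3.087, 0.57, -0.0]
ft_force: [-2.3, -4.3, 5.8]
opening: 0.508
grip_force: 63.3
seat err X,Y 1.33 -0.58 z 65.75 F X,Y,z -3.7 -3.2 5.8 yaw 20.91824726958471 tilt [ 0.0003 -0.0024] tq [-0.58  0.49  0.01] 63.28425407409668 0.5081723278468842
```

```bash
python3 -m pendant '0 0 -1 0 0 0;0 0 -2 0 0 0;0.6 1.3 -2 0 0 0;1.1 2.6 -2.5 0 0 0;1.7 3.9 -2.5 0 0 0;1.7 3.9 -2.5 0 0 0;1.7 3.9 -2.5 0 0 0'; python3 st.py
```

```text
time_s: 11.45
eef_pos: [606.6, -177.0, 65.8]
orientation: [3.082, 0.569, -0.009]
ft_force: [-14.2, -11.4, 18.9]
opening: 0.512
grip_force: 64.8
seat err X,Y 1.77 -0.28 z 65.83 F X,Y,z -17.4 -5.5 18.9 yaw 20.92091569922198 tilt [-0.0043 -0.0086] tq [-1.91  2.7  -0.14] 64.83537197113037 0.5123421914449148
```

```bash
python3 -m pendant '-0.4 0.9 0 0 0 0;-0.7 1.9 0 0 0 0;-1.1 2.8 0 0 0 0;-1.1 2.8 0 0 0 0;-1.1 2.8 0 0 0 0;-1.1 2.8 0 0 0 0'; python3 st.py
```

```text
time_s: 12.2
eef_pos: [606.2, -175.7, 65.9]
orientation: [3.078, 0.568, -0.007]
ft_force: [-12.5, -16.1, 16.8]
opening: 0.506
grip_force: 64.5
seat err X,Y 1.77 1.1 z 65.88 F X,Y,z -17.5 -10.6 16.8 yaw 20.92388788856306 tilt [-0.0023 -0.0117] tq [-2.71  2.31 -0.12] 64.51339602470398 0.5061137347982206
```

```bash
python3 -m pendant '0 0 -0.5 0.5 -0.1 0;-0.3 0.9 -1 1 -0.2 0;-0.3 0.9 -1 1 -0.2 0;-0.3 0.9 -1 1 -0.2 0;-0.3 0.9 -1 1 -0.2 0'; python3 st.py
python3 - <<'E'
from h import *
W=[]
for n in('wrist','scene','side'):
    c=grab(n); W.append(c); pickle.dump(c,open('f_'+n+'.pkl','wb'))
s=cv2.resize(W[1]['im'][215:335,85:235],(500,400)); d=cv2.resize(W[2]['im'][220:420,200:420],(440,400))
cv2.imwrite('pics/f2.png',cv2.resize(np.hstack([s,d]),(800,340))); cv2.imwrite('pics/f1.png',W[0]['im'])
E
```

```text
time_s: 12.82
eef_pos: [606.2, -176.1, 65.7]
orientation: [-3.087, -0.571, -0.004]
ft_force: [-13.9, -18.7, 19.0]
opening: 0.509
grip_force: 64.7
seat err X,Y 1.66 0.79 z 65.71 F X,Y,z -19.7 -12.5 19.0 yaw 20.942867622145712 tilt [0.0021 0.003 ] tq [-3.35  2.41 -0.07] 64.72080767154694 0.5090193936042967
```

View pics/f2.png

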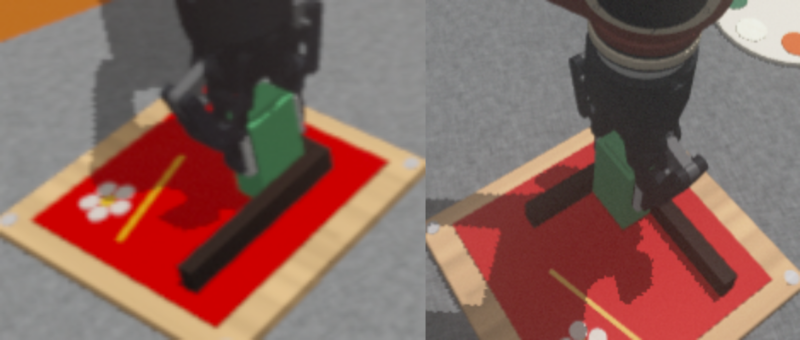

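View pics/f1.png

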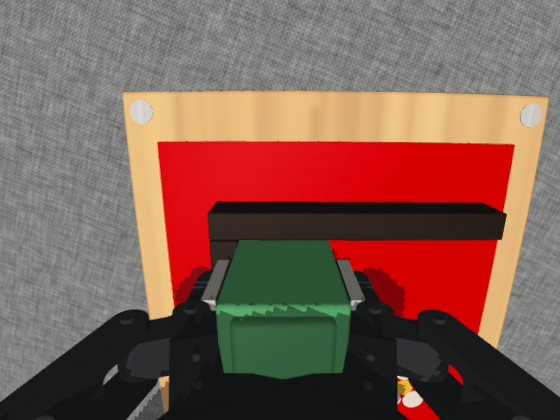

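The seal sits flush on the fence (edge at rows 238–240) and its left side lies against the stop (column ≈ 237). I'll check the seal's own tilt by depth.

Run:
```python
from h import *
a=np.radians(21); A=np.array([[np.cos(a),np.sin(a)],[-np.sin(a),np.cos(a)]])
for n,bx in(('wrist',(200,235,370,310)),('scene',(120,235,155,300)),('side',(270,285,325,360))):
    c=pickle.load(open('f_'+n+'.pkl','rb')); hsv=cv2.cvtColor(c['im'],cv2.COLOR_BGR2HSV); H,S=hsv[:,:,0],hsv[:,:,1]
    g=(H>45)&(H<90)&(S>60)
    q=np.argwhere(g)[:,::-1]; q=q[(q[:,0]>=bx[0])&(q[:,0]<bx[2])&(q[:,1]>=bx[1])&(q[:,1]<bx[3])]
    P=deproj(c,q); B=(P[:,:2]-[611,-151.5])@A.T; z=P[:,2]; ok=(z>20)&(z<92)
    for nm,v,lo,hi in(('+x face',B[:,0],-4,5),('-y face',B[:,1],-49,-39)):
        k=ok&(v>lo)&(v<hi)
        if k.sum()>60:
            o=B[:,1] if nm[1]=='x' else B[:,0]
            M=np.c_[z[k]-14,o[k],np.ones(k.sum())]; w=np.linalg.lstsq(M,v[k],rcond=None)[0]
            print(n,nm,k.sum(),'tilt deg',np.degrees(w[0]).round(2),'yaw deg',np.degrees(w[1]).round(2),'pos',np.median(v[k]).round(1),'z',z[k].min().round(),z[k].max().round())
```

```text
wrist +x face 6896 tilt deg 0.15 yaw deg 0.08 pos 0.9 z 34.0 92.0
wrist -y face 591 tilt deg -0.3 yaw deg 62.53 pos -40.8 z 35.0 92.0Traceback (most recent call last):
  File "<stdin>", line 7, in <module>
  File "h.py", line 19, in deproj
    uv=np.asarray(uv); z=c['z'][uv[:,1],uv[:,0]]; s=slopes(c,uv)
                                                    ~~~~~~^^^^^^
  File "h.py", line 14, in slopes
    return cv2.undistortPoints(uv,c['K'],np.array([c['k1'],0,0,0,0])).reshape(-1,2)
           ~~~~~~~~~~~~~~~~~~~^^^^^^^^^^^^^^^^^^^^^^^^^^^^^^^^^^^^^^^
cv2.error: OpenCV(4.12.0) /io/opencv/modules/calib3d/src/undistort.dispatch.cpp:347: error: (-215:Assertion failed) CV_IS_MAT(_src) && CV_IS_MAT(_dst) && (_src->rows == 1 || _src->cols == 1) && (_dst->rows == 1 || _dst->cols == 1) && _src->cols + _src->rows - 1 == _dst->rows + _dst->cols - 1 && (CV_MAT_TYPE(_src->type) == CV_32FC2 || CV_MAT_TYPE(_src->type) == CV_64FC2) && (CV_MAT_TYPE(_dst->type) == CV_32FC2 || CV_MAT_TYPE(_dst->type) == CV_64FC2) in function 'cvUndistortPointsInternal'
```

Upright within 0.2° and square. I'll add a bit more push towards the stop and downwards.

```bash
python3 -m pendant '-0.4 1 -0.5 0 0 0;-0.8 2 -1 0.2 0 0;-1.2 3.2 -1 0.5 0 0;-1.2 3.2 -1 0.5 0 0;-1.2 3.2 -1 0.5 0 0;-1.2 3.2 -1 0.5 0 0'; python3 st.py; python3 -m pendant '0 0 0 0 0 0;0 0 0 0 0 0;0 0 0 0 0 0;0 0 0 0 0 0'; python3 st.py
```

```text
time_s: 13.72
eef_pos: [606.2, -176.0, 65.7]
orientation: [-3.086, -0.57, -0.01]
ft_force: [-12.2, -27.0, 17.6]
opening: 0.51
grip_force: 64.4
seat err X,Y 1.67 0.85 z 65.68 F X,Y,z -21.1 -20.8 17.6 yaw 20.934611116270858 tilt [0.0057 0.0049] tq [-5.14  2.15 -0.29] 64.44428980350494 0.5100319962745957
time_s: 14.22
eef_pos: [606.2, -176.0, 65.7]
orientation: [-3.086, -0.57, -0.01]
ft_force: [-12.4, -26.7, 16.9]
opening: 0.511
grip_force: 64.4
seat err X,Y 1.67 0.84 z 65.67 F X,Y,z -21.2 -20.5 16.9 yaw 20.93606515822235 tilt [0.0057 0.0049] tq [-5.19  2.1  -0.24] 64.4444739818573 0.5109972463178704
```

```bash
python3 -m pendant '0 0 -0.5 -0.1 0.2 0;0 0 -1 -0.2 0.4 0;0 0 -1 -0.2 0.4 0;0 0 -1 -0.2 0.4 0;0 0 -1 -0.2 0.4 0'; python3 st.py
python3 - <<'E'
from h import *
a=np.radians(21); A=np.array([[np.cos(a),np.sin(a)],[-np.sin(a),np.cos(a)]])
c=grab('wrist'); hsv=cv2.cvtColor(c['im'],cv2.COLOR_BGR2HSV); g=(hsv[:,:,0]>45)&(hsv[:,:,0]<90)&(hsv[:,:,1]>60)
q=np.argwhere(g)[:,::-1]; P=deproj(c,q); B=(P[:,:2]-[611,-151.5])@A.T; z=P[:,2]
k=(z>30)&(z<90)&(abs(B[:,0])<5); print('x-face tilt,yaw',np.degrees(np.linalg.lstsq(np.c_[z[k],B[k,1],np.ones(k.sum())],B[k,0],rcond=None)[0][:2]).round(2))
k=(z>92)&(B[:,0]<-3); k=k if k.sum()>50 else (B[:,0]<-5); M=np.c_[B[k],np.ones(k.sum())]; print('top slope',k.sum(),np.degrees(np.linalg.lstsq(M,z[k],rcond=None)[0][:2]).round(2),np.median(z[k]))
E
```

```text
time_s: 14.85
eef_pos: [606.4, -175.9, 65.7]
orientation: [-3.087, -0.57, 0.001]
ft_force: [-14.6, -26.6, 22.9]
opening: 0.513
grip_force: 65.3
seat err X,Y 1.89 0.83 z 65.72 F X,Y,z -23.2 -19.6 22.9 yaw 20.92698452313951 tilt [-0.0011  0.0018] tq [-4.8   2.37 -0.2 ] 65.26680171489716 0.5134072402833948
x-face tilt,yaw [0.41 0.03]
top slope 6704 [ 0.12 -0.2 ] 98.1184047839017
```

```bash
python3 -m pendant '0 0 0 0 -0.2 0;0 0 0 0 -0.2 0;0 0 0 0 -0.2 0;0 0 0 0 -0.2 0'; python3 st.py; python3 -c "
from workcell import job
print(job.hand_in())"
```

```text
time_s: 15.4
eef_pos: [606.3, -175.9, 65.7]
orientation: [-3.088, -0.57, -0.004]
ft_force: [-14.5, -26.1, 22.2]
opening: 0.505
grip_force: 65.2
seat err X,Y 1.83 0.86 z 65.72 F X,Y,z -22.9 -19.1 22.2 yaw 20.932627724130256 tilt [0.002  0.0019] tq [-4.67  2.47 -0.19] 65.24039626121521 0.5051871837442219
the job is handed in; nothing more can be done
None
```

The job is handed in at 15.4 s: the green seal stands in the guide's corner, square to the board and upright to within about half a degree, still gripped and pushed at about 23 N on the fence, 19 N on the stop and 22 N down on the card (wrist-force readings).

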